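# Thread the guide rod through both bushings and hold it off the stop

### The job

Take the long guide rod out of the rack by its knob and lower it through the upper and then the lower bushing of the bracket until you feel it touch the stop hidden in the bottom of the bracket; press it down there gently, but firmly enough to be sure of it. Then draw it back up about 1 cm and finish while still holding it there, straight, through both bushings and hanging free of the stop, so that the clamp screws could be tightened. Leave the short pin in the rack and do not knock over or shift the mug or the tape.

Things in the scene. Friction and masses are not known exactly. Their poses are not given: they have to be found in the camera images.
- guide_rod_knob (a point): Centre of the knob of the guide rod, the longer of two loose upright steel rods in the rack (which slot varies). The knob is round, dark, 18 mm in diameter and 36 mm high: grip the rod here. z axis up along the rod; its tip lies 183 mm below this point.
- guide_rod_tip (a point): Centre of the guide rod's foot end (the lower tip), on its axis; same axes as the knob.
- guide_rod: The whole guide rod, 201 mm long: round steel shank 12 mm in diameter and 165 mm long, foot chamfered to 8 mm at the tip, knob on top. 0.11 to 0.2 kg. Origin at its lower tip, z axis up along the rod.
- short_pin: The other rod in the rack, same diameter, material and knob but only 131 mm long in all; loose, stays in the rack. Origin at its lower tip, z up.
- rack: Black plastic rack block, 56 x 130 x 40 mm high, fixed; origin at the centre of its underside, z up, y along its length. Two blind holes 13.5 mm wide and 32 mm deep (floor 8 mm above the table) at y = +35 and -35 mm hold the two rods upright.
- bracket: Fixed aluminium bracket, two horizontal arms one above the other on an upright back plate (121 mm high, 38 mm from the bushing axis on the +x side). Origin on the table on the bushing axis; z up. Foot plate 110 x 90 mm; arms 44 mm wide, 16 mm thick, each with an upright 14.5 mm bore and a brass funnel 8 mm high on top. Below the lower arm a closed housing hides the stop.
- upper_mouth (a point): Centre of the upper bushing's funnel rim, on the upright bushing axis, 126 mm above the table. The funnel is about 24 mm wide at the rim; the arm's underside, where the bore ends, is 24 mm below the rim.
- lower_mouth (a point): Centre of the lower bushing's funnel rim, on the same upright axis, 68 mm above the table. Same shape as the upper one: its bore ends 24 mm below the rim.
- stop: Rigid steel stop hidden in the housing on the bushing axis; origin at the centre of its top face, which the rod's tip meets. Its height varies: 8 to 26 mm above the table, always below the lower bushing.
- mug: Mug among the task things, at the back of the work, 80 mm wide, 91 mm high; a loose bystander. Origin at its underside.
- tape: Roll of masking tape lying flat between rack and bracket, 101 mm wide, 19 mm high; a loose bystander. Origin at its underside.
Not all that is in view belongs to the job. What is shaped like the bracket but green, red or turquoise is not meant.

How it is judged:
By the outcome, as a careful person would: the job done as asked, in the order asked, and still so for the second after the job is handed in, while the arm keeps its last pose, push and grip.
It also fails if it takes over 61 s, if anything falls off the work surface, if the arm or the gripper's body presses on something with over 40 N, if the wrist force passes 120 N, or if a joint passes its speed limit or range.

### The arm

A 6-joint arm with a two-finger parallel gripper is mounted at the origin on a cart in front of the work surface, level with it; the furniture and walls round the work are solid. World frame = base frame: x ahead of the robot, y to its left, z up, the work surface at z = 0. Lengths are in m, angles in degrees, forces in N, time in s.
With the tool pointing down it reaches from about 0.25 to 0.725 m from the base axis. Payload 9.7 kg.
Tool frame: the origin (TCP) lies between the finger pads; the fingertips stand 22 mm ahead of it and the grasp point (between the pads) lies 3 mm ahead of it; z points along the fingers, y is the line along which they close (so a half turn about z gives the same grasp; the last joint's range is limited). The gripper opens to 85 mm and grips with 20 to 120 N. Pads are 22 mm wide; open, the fingers measure 114 mm over their backs; the gripper's body (76 mm by 85 mm) begins 54 mm behind the grasp point. The pads swing forward as they close: fully open they stand 13 mm farther back than shut.
Start: joints at [74.255, 4.979, 10.078, 95.1, 0, 90], TCP at [0.149, 0.529, 0.253] pointing down, gripper open.
Joint ranges: [-179.16, 179.16], [-48.56, 103.87], [-65.8, 70.77], [-126.05, 130.52], [-82.76, 87.17], [-180, 180]. Speed limits (degrees/s): [127.2, 127.2, 147.25, 180, 180, 180].

### API

Orientations are given as [roll, pitch, yaw] about the fixed x, y, z axes, in that order (R = Rz(yaw) Ry(pitch) Rx(roll)).
In Python, from workcell import bot, viewer, finder gives the robot as it stands.
- The arm moves only by the tool move_arm, never from a script. Its arguments are lists of equal length, an entry for each row: "offset": the shift along the tool's x, y, z in cm, a list of three; "twist": the turn, a rotation vector about the tool's x, y, z in rad, a list of three; "grip": the opening, from 0 (shut) to 1 (fully open). In form: {"offset": [[x, y, z], ...], "twist": [[ax, ay, az], ...], "grip": [grip, ...]}. A call has 1 to 5 rows; each row shifts and turns the commanded pose from where the row before left it, along the tool's axes as they then stand; what a row does not reach is not made up. A row lasts 1/10 s, in which the tool goes at most 50 mm and 8.59 degrees, less where a joint would pass 70% of its speed; a pose out of reach is approached as far as the arm can. A call is refused whole if a number of a shift passes 5 or a number of a turn 0.15, either way. A call with a gripper value outside its range is refused whole. The fingers move at their own pace and stop on an object; "force" is the grip in N (left out, the last holds). Time passes only in rows, so rows that do not move let the fingers close. It gives the time, the measured TCP pose, the force, the opening and the grip force at its end, in the units of the state.
- bot.get_obs(): the state, without advancing time (a new reading comes with each control period).
- viewer.camera(name): name is "scene" or "side" or "wrist"; returns a dict with "color" (480x640x3 uint8, red, green, blue), "depth" (480x640 float32, m along the optical axis (not along the pixel's ray), 0 where there is no reading), "vfov" (degrees; the focal length in pixels is half the picture's height over the tangent of half this angle, whatever the lens; pixels are square), "cx", "cy" (the principal point, pixels), "k1" (the pictures are not rectified: a ray, as slopes to the right and down, at radius r is drawn at 1 + k1 r^2 times it, then the intrinsics apply), "position" and "attitude" of the camera in the world; the wrist camera has in their place "tool_from_camera" (4x4, takes a point from camera to tool coordinates, whose origin is the TCP and whose axes are the flange's). Camera axes: x right, y down, z forward; pixel columns grow to the right and rows downward; lengths in m; the calibration is good to about 2 mm. A picture is of the moment at which its call begins: read the wrist's pose just before it.
- bot.job_done(): hands the job in; it is judged then, once.
Trained networks look in a picture, given as the dict that the camera call returned (one of the last four; its "shot" number tells which), for a name from the list of things; names that differ only in an ending like _2 or _b are one class to them, and where a whole thing is asked for, a point or a joint stands for the part that bears it (a point fixed in the world has none). Each returns a list of dicts, best first, with "p" (0 to 1); they miss things now and then, are a little off and sometimes report something else, mostly with a low value. They report only what shows in the picture. A call takes as long as a camera call. They do not tell look-alikes from the thing itself.
- finder.boxes_of(picture, thing): "position" ([column, row] in pixels, amid what is visible of it).
- finder.pinpoint(picture, thing): "position" ([column, row] in pixels: a listed point, or the origin of a listed thing).
The state is a dict: "time": time; "q": joint angles; "qd": joint speeds; "joint_efforts": joint torques, N m; "ee_pos": TCP position; "tcp_rot": TCP orientation; "wrist_force": force on the tool from outside, world axes, zero at the start; "torque": the same for the moment, N m; "opening": finger opening in m; "grasp_force": force on a finger pad.
Only numpy, scipy, OpenCV 4.12 (cv2) and the standard library are available. Lean on these libraries where they do the work, as an engineer would, in place of code of your own. Each camera call takes 0.05 s, during which the arm holds its last target. There are 200 camera calls.

## Working session

There is one attempt and no reset: what is moved stays moved. The work goes in short steps, Python scripts to look and compute and a tool call to move; the robot and the scene stay as the last step left them, time stands still between calls to the robot, and variables do not carry over. Pictures are saved under pics/ and viewed, at most 10 in all, crops included, and the job is handed in when it is done.

Besides the shell and the picture viewer there is one more tool, called by a JSON object that holds its "name" and its "arguments". move_arm: Moves the arm, as the interface text tells. Its arguments: {"type":"object","properties":{"offset":{"type":"array","items":{"type":"array","items":{"type":"number"}}},"twist":{"type":"array","items":{"type":"array","items":{"type":"number"}}},"grip":{"type":"array","items":{"type":"number"}},"force":{"type":"number"}},"required":["offset","twist","grip"]}

```bash
mkdir -p pics; cat > h.py <<'E'
import numpy as np, cv2
from scipy.spatial.transform import Rotation as R
from workcell import bot, viewer, finder
def cam(name):
    o=bot.get_obs(); c=viewer.camera(name)
    if name=='wrist':
        T=np.eye(4); T[:3,:3]=R.from_euler('xyz',o['tcp_rot'],degrees=True).as_matrix(); T[:3,3]=o['ee_pos']
        c['T']=T@np.array(c['tool_from_camera'])
    else:
        T=np.eye(4); a=np.array(c['attitude'],float)
        T[:3,:3]=a if a.shape==(3,3) else R.from_euler('xyz',a,degrees=True).as_matrix(); T[:3,3]=c['position']; c['T']=T
    c['f']=240/np.tan(np.radians(c['vfov'])/2)
    return c
def ray(c,p):
    K=np.array([[c['f'],0,c['cx']],[0,c['f'],c['cy']],[0,0,1]])
    u=cv2.undistortPoints(np.array([[p]],float),K,np.array([c['k1'],0,0,0]))[0,0] if 0 else None
    d=(np.array(p,float)-[c['cx'],c['cy']])/c['f']; s=d.copy()
    for _ in range(30): s=d/(1+c['k1']*(s@s))
    return c['T'][:3,3], c['T'][:3,:3]@np.array([s[0],s[1],1])
def atz(c,p,z):
    o,d=ray(c,p); return o+d*(z-o[2])/d[2]
def atdepth(c,p):
    o,d=ray(c,p); u,v=int(round(p[0])),int(round(p[1])); 
    w=c['depth'][max(v-2,0):v+3,max(u-2,0):u+3]; w=w[w>0]
    return o+d*np.median(w) if len(w) else o*np.nan
def proj(c,X):
    x=np.linalg.inv(c['T'])@np.append(X,1); s=x[:2]/x[2]; s=s*(1+c['k1']*(s@s)); return s*c['f']+[c['cx'],c['cy']]
def save(c,n): cv2.imwrite('pics/'+n,cv2.cvtColor(c['color'],cv2.COLOR_RGB2BGR))
def tri(o1,d1,o2,d2):
    A=np.stack([d1,-d2],1); t=np.linalg.lstsq(A,o2-o1,rcond=None)[0]
    a,b=o1+d1*t[0],o2+d2*t[1]; return (a+b)/2,np.linalg.norm(a-b)
E
python3 - <<'E'
from h import *
np.set_printoptions(precision=4,suppress=True)
ims=[]
for n in ['scene','side','wrist']:
    c=cam(n); save(c,n+'0.png'); print(n,c['T'][:3,3],c['vfov'],c['k1'])
    for t in ['guide_rod_knob','short_pin','rack','upper_mouth','lower_mouth','bracket','mug','tape','guide_rod_tip']:
        r=finder.pinpoint(c,t)[:4]
        print(t,[(np.round(q['position']).tolist(),round(q['p'],2),atdepth(c,q['position']).round(3).tolist() if 0<=q['position'][0]<640 and 0<=q['position'][1]<480 else None) for q in r])
print(bot.get_obs())
E
```

```text
scene [-0.0426 -0.3184  0.9473] 45.512345161280635 0.04217112799566961
guide_rod_knob [([435.0, 275.0], 0.62, [0.597, -0.209, 0.197])]
short_pin [([388.0, 334.0], 0.7, [0.555, -0.155, 0.04])]
rack [([403.0, 336.0], 0.95, [0.565, -0.18, 0.038])]
upper_mouth [([137.0, 232.0], 0.76, [0.505, 0.372, 0.123]), ([227.0, 263.0], 0.67, [0.516, 0.167, 0.121]), ([327.0, 168.0], 0.66, [0.85, 0.116, 0.124]), ([243.0, 190.0], 0.65, [0.707, 0.248, 0.122])]
lower_mouth [([323.0, 189.0], 0.95, [0.844, 0.123, 0.064]), ([245.0, 213.0], 0.9, [0.7, 0.247, 0.06]), ([145.0, 256.0], 0.8, [0.501, 0.369, 0.056]), ([231.0, 280.0], 0.56, [0.527, 0.174, 0.051])]
bracket [([152.0, 272.0], 0.93, [0.487, 0.345, 0.03]), ([324.0, 210.0], 0.9, [0.816, 0.109, 0.025]), ([231.0, 297.0], 0.76, [0.504, 0.161, 0.031]), ([248.0, 236.0], 0.68, [0.678, 0.232, 0.014])]
mug [([340.0, 285.0], 0.57, [0.619, -0.026, 0.044])]
tape [([296.0, 345.0], 0.56, [0.48, 0.001, 0.001])]
guide_rod_tip [([423.0, 334.0], 0.83, [0.584, -0.212, 0.04])]
side [ 0.7212 -1.1533  0.7855] 47.785004631195385 -0.046657164780802333
guide_rod_knob [([285.0, 
[... 782 characters left out ...]
51.0], 0.88, [0.615, -0.232, 0.035])]
wrist [0.0823 0.5477 0.3731] 71.86947939352221 -0.030666131336219444
guide_rod_knob []
short_pin []
rack []
upper_mouth []
lower_mouth []
bracket []
mug []
tape []
guide_rod_tip []
{'time': 1.5, 'q': array([74.2541,  4.9799, 10.077 , 95.1003, -0.0001, 89.999 ]), 'qd': array([-0.0653, -0.0194, -0.1581,  0.0085,  0.0316,  0.1167]), 'joint_efforts': array([ -0.001 , -52.0098,  46.4854,   0.0017,  -0.    ,  -0.    ]), 'ee_pos': array([0.1493, 0.5293, 0.2533]), 'tcp_rot': array([-179.9968,    0.0001,  164.2551]), 'wrist_force': array([-0.6339,  0.5662, -0.5691]), 'torque': array([ 0.0033, -0.0174,  0.0137]), 'grasp_force': 0.0, 'opening': 0.08546674743851733}
```

View scene.

View pics/scene0.png

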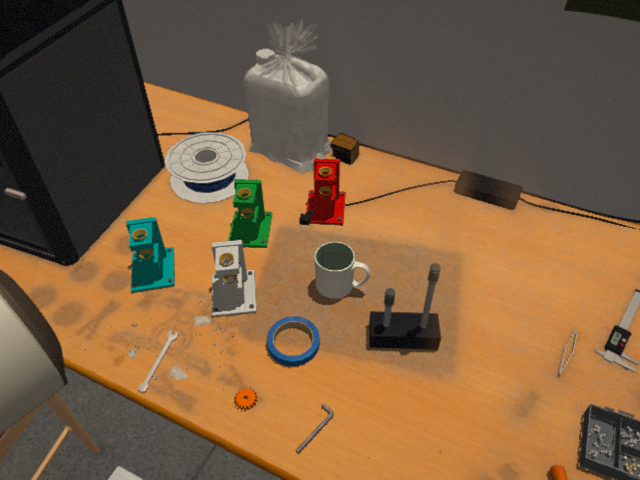

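View pics/side0.png

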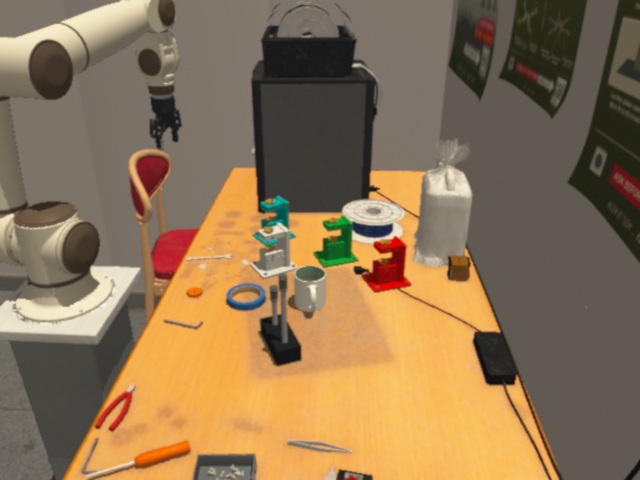

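```bash
python3 - <<'E'
from h import *
np.set_printoptions(precision=4,suppress=True)
cs=cam('scene'); cd=cam('side')
def best(c,t,near):
    r=finder.pinpoint(c,t); r=[q for q in r if np.hypot(*(np.array(q['position'])-near))<15]; return r[0]['position'] if r else None
for t,z,a,b in [('guide_rod_knob',.191,(435,275),(285,283)),('guide_rod_tip',.008,(423,334),(288,351)),('upper_mouth',.126,(227,263),(269,227)),('lower_mouth',.068,(231,280),(269,237)),('bracket',0,(231,297),(269,250)),('rack',0,(403,336),(281,344)),('tape',0,(296,345),(246,300)),('mug',0,(340,285),(309,305))]:
    p,q=best(cs,t,a),best(cd,t,b)
    print(t,p,q, p and atz(cs,p,z),q and atz(cd,q,z), p and q and tri(*ray(cs,p),*ray(cd,q)))
im=lambda c,x,y:cv2.resize(cv2.cvtColor(c['color'],cv2.COLOR_RGB2BGR)[y:y+150,x:x+130],None,fx=3,fy=3,interpolation=cv2.INTER_CUBIC)
cv2.imwrite('pics/crop1.png',np.hstack([im(cs,180,200),im(cs,345,225)]))
E
```

```text
guide_rod_knob [433.7, 273.5] [287.6, 282.2] [ 0.6046 -0.2054  0.191 ] [ 0.6156 -0.2039  0.191 ] (array([ 0.6128, -0.2026,  0.1867]), np.float64(0.007644423917112393))
guide_rod_tip [417.9, 335.3] [284.1, 348.2] [ 0.5999 -0.2006  0.008 ] [ 0.6023 -0.1907  0.008 ] (array([ 0.6008, -0.1991,  0.0117]), np.float64(0.006642590348101619))
upper_mouth [222.1, 256.6] [269.1, 229.2] [0.5219 0.1806 0.126 ] [0.5267 0.17   0.126 ] (array([0.5253, 0.1836, 0.1199]), np.float64(0.0015851507375815692))
lower_mouth [230.0, 282.2] [269.1, 248.4] [0.512  0.1645 0.068 ] [0.525  0.1665 0.068 ] (array([0.521 , 0.1719, 0.0611]), np.float64(0.009083319189436882))
bracket [232.8, 298.7] [270.1, 241.5] [0.5204 0.1727 0.    ] [0.5037 0.3368 0.    ] (array([0.5087, 0.1579, 0.0701]), np.float64(0.0580044393399951))
rack [401.8, 333.4] [281.2, 343.2] [ 0.5955 -0.1701  0.    ] [ 0.5925 -0.1632  0.    ] (array([ 0.5929, -0.1705,  0.0051]), np.float64(0.0015066073296053826))
tape [295.6, 342.7] [242.4, 297.6] [0.4844 0.0057 0.    ] [0.4712 0.0192 0.    ] (array([0.476 , 0.0005, 0.0134]), np.float64(0.0019470661208700654))
mug [343.1, 283.3] [310.4, 304.0] [ 0.6582 -0.0149 -0.    ] [ 0.6501 -0.0005  0.    ] (array([ 0.6507, -0.018 ,  0.0113]), np.float64(0.0014439144008813513))
```

View pics/crop1.png

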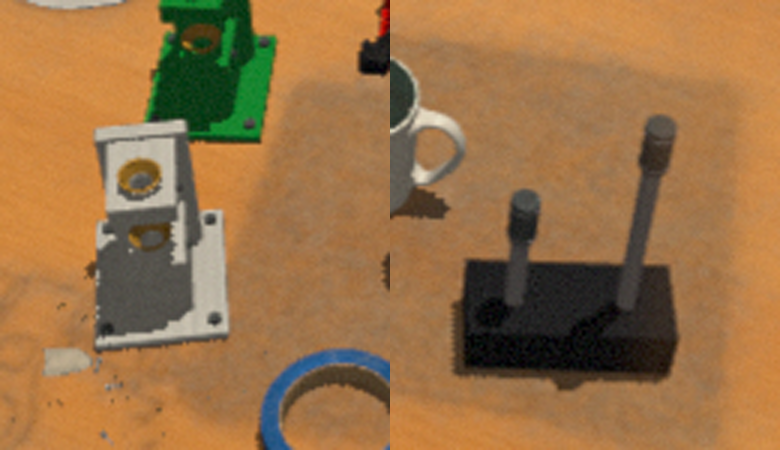

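Bracket candidates (scene): turquoise (137,232), green (243,190), red (327,168), bare aluminium (227,259). The aluminium one fits. The crop shows it, and the right-hand rod (434,273) is clearly the longer one. Moving: first turn to yaw 90, then travel.

{"name": "move_arm", "arguments": {"offset": [[0,0,-0.5],[0,0,-0.5],[0,0,-0.5],[0,0,-0.5],[0,0,-0.5]], "twist": [[0,0,0.144],[0,0,0.144],[0,0,0.144],[0,0,0.144],[0,0,0.144]], "grip": [1,1,1,1,1]}}

```text
time: 2.9
ee_pos: [0.1492, 0.5293, 0.2785]
tcp_rot: [-180.0, -0.0, 122.7]
wrist_force: [-0.1, 0.5, -0.3]
opening: 0.0854
grasp_force: 0.0
```

{"name": "move_arm", "arguments": {"offset": [[0,0,-0.5],[0,0,-0.5],[0,0,-0.5],[0,0,0],[0,0,0]], "twist": [[0,0,0.144],[0,0,0.144],[0,0,0.144],[0,0,0.144],[0,0,0]], "grip": [1,1,1,1,1]}}

```text
time: 3.4
ee_pos: [0.1492, 0.5294, 0.2934]
tcp_rot: [180.0, -0.0, 89.9]
wrist_force: [-0.0, -0.8, -0.4]
opening: 0.0855
grasp_force: 0.0
```

{"name": "move_arm", "arguments": {"offset": [[-3.665,2.295,0],[-3.665,2.295,0],[-3.665,2.295,0],[-3.665,2.295,0],[-3.665,2.295,0]], "twist": [[0,0,0],[0,0,0],[0,0,0],[0,0,0],[0,0,0]], "grip": [1,1,1,1,1]}}

```text
time: 3.9
ee_pos: [0.2644, 0.3446, 0.2932]
tcp_rot: [180.0, -0.0, 90.3]
wrist_force: [1.2, -0.0, -0.3]
opening: 0.0853
grasp_force: 0.0
```

{"name": "move_arm", "arguments": {"offset": [[-3.665,2.295,0],[-3.665,2.295,0],[-3.665,2.295,0],[-3.665,2.295,0],[-3.665,2.295,0]], "twist": [[0,0,0],[0,0,0],[0,0,0],[0,0,0],[0,0,0]], "grip": [1,1,1,1,1]}}

```text
time: 4.4
ee_pos: [0.3793, 0.1612, 0.2934]
tcp_rot: [180.0, -0.0, 90.3]
wrist_force: [0.4, 0.7, -0.9]
opening: 0.0851
grasp_force: 0.0
```

{"name": "move_arm", "arguments": {"offset": [[-3.665,2.295,0],[-3.665,2.295,0],[-3.665,2.295,0],[-3.665,2.295,0],[-3.665,2.295,0]], "twist": [[0,0,0],[0,0,0],[0,0,0],[0,0,0],[0,0,0]], "grip": [1,1,1,1,1]}}

```text
time: 4.9
ee_pos: [0.4941, -0.0222, 0.2933]
tcp_rot: [180.0, -0.0, 90.3]
wrist_force: [0.2, 0.6, 0.3]
opening: 0.0857
grasp_force: 0.0
```

{"name": "move_arm", "arguments": {"offset": [[-3.665,2.295,0],[-3.665,2.295,0],[-3.665,2.295,0],[-3.665,2.295,0],[0,0,0]], "twist": [[0,0,0],[0,0,0],[0,0,0],[0,0,0],[0,0,0]], "grip": [1,1,1,1,1]}}

```text
time: 5.4
ee_pos: [0.5869, -0.1709, 0.2901]
tcp_rot: [-179.8, -0.0, 90.1]
wrist_force: [-0.0, -0.3, -1.1]
opening: 0.0854
grasp_force: 0.0
```

```bash
python3 - <<'E'
from h import *
np.set_printoptions(precision=4,suppress=True)
o=bot.get_obs(); c=cam('wrist'); save(c,'w1.png'); print(o['ee_pos'],o['tcp_rot'],c['T'][:3,3],c['T'][:3,2])
for t,z in [('guide_rod_knob',.191),('guide_rod_tip',.008),('short_pin',.008)]:
    for q in finder.pinpoint(c,t): print(t,q['p'],q['position'],atz(c,q['position'],z))
for q in finder.boxes_of(c,'guide_rod_knob'): print(q['p'],q['position'],atz(c,q['position'],.191))
E
```

```text
[ 0.5869 -0.1709  0.2901] [-179.8073   -0.0135   90.074 ] [ 0.5881 -0.1013  0.4099] [-0.0035 -0.2769 -0.9609]
guide_rod_knob 0.85 [345.8, 297.1] [ 0.6064 -0.2075  0.191 ]
guide_rod_tip 0.78 [332.4, 229.2] [ 0.6028 -0.2032  0.008 ]
guide_rod_tip 0.18 [346.6, 296.2] [ 0.6228 -0.295   0.008 ]
short_pin 0.83 [309.5, 181.0] [ 0.5746 -0.1435  0.008 ]
0.73 [341.0, 287.0] [ 0.6028 -0.1996  0.191 ]
```

View pics/w1.png

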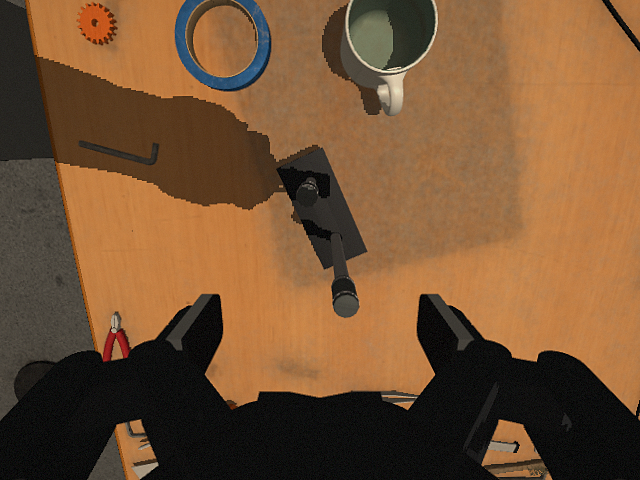

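{"name": "move_arm", "arguments": {"offset": [[-1.75,0.95,0],[-1.75,0.95,0],[0,0,1],[0,0,1],[0,0,0]], "twist": [[0,0,0],[0,0,0],[0,0,0],[0,0,0],[0,0,0]], "grip": [1,1,1,1,1]}}

```text
time: 6.15
ee_pos: [0.6035, -0.2008, 0.2717]
tcp_rot: [-179.9, -0.1, 90.1]
wrist_force: [-0.3, -0.5, -0.6]
opening: 0.0853
grasp_force: 0.0
```

```bash
python3 - <<'E'
from h import *
np.set_printoptions(precision=4,suppress=True)
o=bot.get_obs(); c=cam('wrist'); save(c,'w2.png'); print(o['ee_pos'],o['tcp_rot'])
for q in finder.pinpoint(c,'guide_rod_knob'): print(q['p'],q['position'],atz(c,q['position'],.191))
print('proj top, ctr',proj(c,[.606,-.206,.209]),proj(c,[.606,-.206,.191]))
E
```

```text
[ 0.6035 -0.2008  0.2717] [-179.8772   -0.0522   90.0726]
0.64 [321.9, 267.3] [ 0.6056 -0.2074  0.191 ]
proj top, ctr [322.7108 275.9527] [322.5203 265.3204]
```

View pics/w2.png

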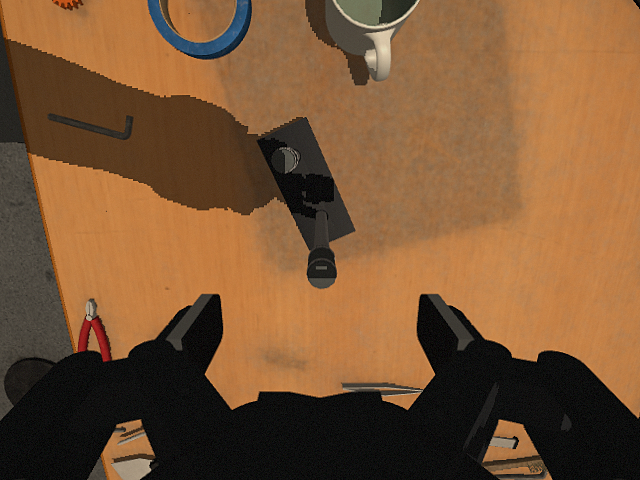

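{"name": "move_arm", "arguments": {"offset": [[-0.6,0.2,1.2],[0,0,2],[0,0,2],[0,0,1.5],[0,0,1.07]], "twist": [[0,0,0],[0,0,0],[0,0,0],[0,0,0],[0,0,0]], "grip": [1,1,1,1,1], "force": 60}}

```text
time: 6.75
ee_pos: [0.6059, -0.208, 0.1939]
tcp_rot: [-179.9, -0.0, 90.0]
wrist_force: [-0.1, 0.6, 0.4]
opening: 0.0855
grasp_force: 0.0
```

{"name": "move_arm", "arguments": {"offset": [[0,0,0],[0,0,0],[0,0,0],[0,0,0],[0,0,0]], "twist": [[0,0,0],[0,0,0],[0,0,0],[0,0,0],[0,0,0]], "grip": [0.5,0.4,0.3,0.2,0.1]}}

```text
time: 7.25
ee_pos: [0.6064, -0.2081, 0.1964]
tcp_rot: [179.9, 0.0, 90.0]
wrist_force: [-2.5, -0.3, 3.9]
opening: 0.0165
grasp_force: 58.3
```

{"name": "move_arm", "arguments": {"offset": [[0,0,0],[0,0,0],[0,0,0],[0,0,0],[0,0,0]], "twist": [[0,0,0],[0,0,0],[0,0,0],[0,0,0],[0,0,0]], "grip": [0,0,0,0,0]}}

```text
time: 7.75
ee_pos: [0.6063, -0.2081, 0.1964]
tcp_rot: [180.0, 0.0, 90.0]
wrist_force: [-2.3, -0.5, 5.4]
opening: 0.0166
grasp_force: 58.5
```

{"name": "move_arm", "arguments": {"offset": [[0,0,-0.5],[0,0,-1],[0,0,-1.5],[0,0,-2],[0,0,-2]], "twist": [[0,0,0],[0,0,0],[0,0,0],[0,0,0],[0,0,0]], "grip": [0,0,0,0,0]}}

```text
time: 8.25
ee_pos: [0.6062, -0.2079, 0.2667]
tcp_rot: [-180.0, -0.0, 90.0]
wrist_force: [0.3, 1.1, -1.8]
opening: 0.0167
grasp_force: 58.6
```

{"name": "move_arm", "arguments": {"offset": [[0,0,-2],[0,0,-2],[0,0,-2],[0,0,-2.3],[0,0,0]], "twist": [[0,0,0],[0,0,0],[0,0,0],[0,0,0],[0,0,0]], "grip": [0,0,0,0,0]}}

```text
time: 8.75
ee_pos: [0.6067, -0.2081, 0.352]
tcp_rot: [179.7, 0.1, 90.0]
wrist_force: [0.1, -0.4, -1.3]
opening: 0.0169
grasp_force: 58.8
```

```bash
python3 - <<'E'
from h import *
np.set_printoptions(precision=4,suppress=True)
o=bot.get_obs(); c=cam('wrist'); cs=cam('scene'); cd=cam('side'); save(c,'w3.png'); print(o['ee_pos'],o['tcp_rot'])
im=lambda c,x,y,w:cv2.resize(cv2.cvtColor(c['color'],cv2.COLOR_RGB2BGR)[y:y+200,x:x+w],None,fx=2.4,fy=2.4,interpolation=cv2.INTER_CUBIC)
a=cv2.cvtColor(c['color'],cv2.COLOR_RGB2BGR)[:, 160:480]
pt=[.606,-.208,.34]; s=proj(cs,pt).astype(int); d=proj(cd,pt).astype(int); print(s,d)
cv2.imwrite('pics/c3.png',np.hstack([a,im(cs,max(s[0]-50,0),max(s[1]-60,0),100),im(cd,max(d[0]-50,0),max(d[1]-60,0),100)]))
for n,k in (('wrist',c),('scene',cs),('side',cd)):
    for t in ('guide_rod_tip','guide_rod_knob'): print(n,t,[(q['p'],q['position']) for q in finder.pinpoint(k,t)], 'exp',proj(k,[.606,-.208,.154 if 'tip' in t else .337]))
p=finder.pinpoint(cs,'guide_rod_tip');q=finder.pinpoint(cd,'guide_rod_tip')
if p and q: print(tri(*ray(cs,p[0]['position']),*ray(cd,q[0]['position'])))
E
```

```text
[ 0.6067 -0.2081  0.352 ] [179.7352   0.0855  89.9999]
[448 210] [280 217]
wrist guide_rod_tip [(0.93, [319.9, 213.4])] exp [317.1722 217.8788]
wrist guide_rod_knob [(0.85, [321.2, 310.4])] exp [316.1701 305.2379]
scene guide_rod_tip [(0.78, [429.0, 282.7])] exp [432.5844 287.0597]
scene guide_rod_knob [] exp [448.5619 211.8711]
side guide_rod_tip [(0.8, [285.8, 291.5])] exp [283.2582 298.1486]
side guide_rod_knob [(0.88, [285.7, 216.3])] exp [280.8362 219.0293]
(array([ 0.6088, -0.199 ,  0.1623]), np.float64(0.0054666301252359354))
```

View pics/c3.png

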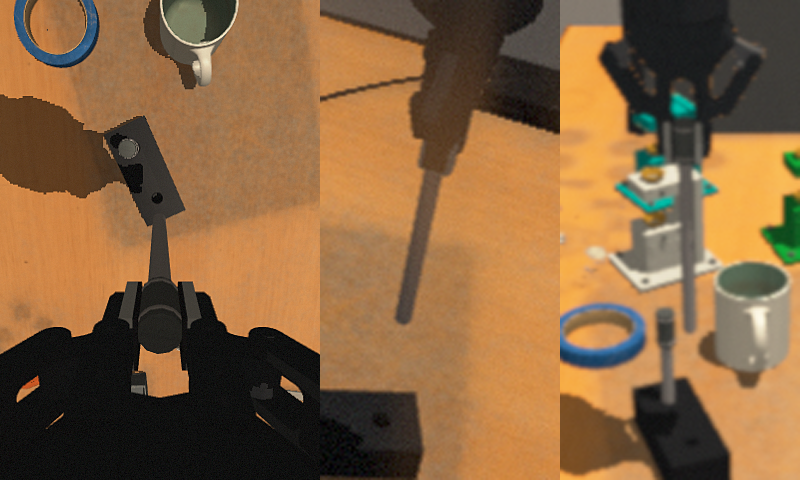

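{"name": "move_arm", "arguments": {"offset": [[2,-0.5,0],[3.5,-0.9,0],[4,-1,0],[4,-1,0],[4,-1,0]], "twist": [[0,0,0],[0,0,0],[0,0,0],[0,0,0],[0,0,0]], "grip": [0,0,0,0,0]}}

```text
time: 9.8
ee_pos: [0.5616, -0.0317, 0.3486]
tcp_rot: [180.0, -0.0, 90.0]
wrist_force: [0.7, 1.0, -0.8]
opening: 0.0163
grasp_force: 58.9
```

{"name": "move_arm", "arguments": {"offset": [[4,-1,0],[4,-1,0],[4,-1,0],[3.5,-0.8,0],[2,-0.6,0]], "twist": [[0,0,0],[0,0,0],[0,0,0],[0,0,0],[0,0,0]], "grip": [0,0,0,0,0]}}

```text
time: 10.3
ee_pos: [0.5174, 0.1443, 0.3487]
tcp_rot: [180.0, -0.0, 90.1]
wrist_force: [0.2, 0.5, -2.0]
opening: 0.0165
grasp_force: 58.9
```

{"name": "move_arm", "arguments": {"offset": [[1.3,-0.5,0],[0,0,0],[0,0,0]], "twist": [[0,0,0],[0,0,0],[0,0,0]], "grip": [0,0,0]}}

```text
time: 10.6
ee_pos: [0.5134, 0.1546, 0.3487]
tcp_rot: [180.0, 0.0, 90.0]
wrist_force: [0.6, -0.5, -1.4]
opening: 0.0162
grasp_force: 58.9
```

```bash
python3 - <<'E'
from h import *
np.set_printoptions(precision=4,suppress=True)
o=bot.get_obs(); c=cam('wrist'); cs=cam('scene'); cd=cam('side'); print(o['ee_pos'],o['tcp_rot'])
e=np.array(o['ee_pos']); zt=e[2]-.1884
for n,k in (('wrist',c),('scene',cs),('side',cd)):
    for t,z in (('guide_rod_tip',zt),('guide_rod_knob',e[2]-.005),('upper_mouth',.126),('lower_mouth',.068)): print(n,t,[(q['p'],q['position'],atz(k,q['position'],z)) for q in finder.pinpoint(k,t) if q['p']>.3 and np.linalg.norm((atz(k,q['position'],z)-e)[:2])<.08])
B=lambda c:cv2.cvtColor(c['color'],cv2.COLOR_RGB2BGR)
p=[*e[:2],.14]; 
def cr(k,w,h,f):
    u,v=proj(k,p).astype(int); x,y=max(u-w//2,0),max(v-h//2,0); print('crop',x,y,f)
    return cv2.resize(B(k)[y:y+h,x:x+w],(w*f,h*f),interpolation=cv2.INTER_CUBIC)
cv2.imwrite('pics/c4.png',np.hstack([cr(c,200,300,2),cr(cs,66,200,3),cr(cd,66,200,3)]))
E
```

```text
[0.5134 0.1546 0.3487] [179.9863   0.0152  90.0074]
wrist guide_rod_tip [(0.57, [317.6, 215.7], array([0.5123, 0.1592, 0.1603]))]
wrist guide_rod_knob [(0.8, [323.0, 310.4], array([0.5156, 0.1575, 0.3437]))]
wrist upper_mouth [(0.89, [327.5, 198.4], array([0.5225, 0.1703, 0.126 ]))]
wrist lower_mouth [(0.78, [325.6, 191.2], array([0.5215, 0.1699, 0.068 ]))]
scene guide_rod_tip [(0.88, [225.5, 255.5], array([0.5034, 0.1556, 0.1603]))]
scene guide_rod_knob [(0.95, [214.6, 177.0], array([0.5119, 0.1546, 0.3437]))]
scene upper_mouth [(0.94, [225.4, 259.4], array([0.5187, 0.1709, 0.126 ]))]
scene lower_mouth [(0.36, [224.8, 259.6], array([0.5573, 0.2063, 0.068 ]))]
side guide_rod_tip [(0.68, [261.1, 219.9], array([0.5081, 0.1562, 0.1603]))]
side guide_rod_knob [(0.71, [263.0, 156.0], array([0.5223, 0.1467, 0.3437]))]
side upper_mouth [(0.76, [265.0, 230.2], array([0.5163, 0.1632, 0.126 ]))]
side lower_mouth [(0.78, [269.9, 248.1], array([0.527 , 0.1683, 0.068 ]))]
crop 218 65 2
crop 197 159 3
crop 230 126 3
```

View pics/c4.png

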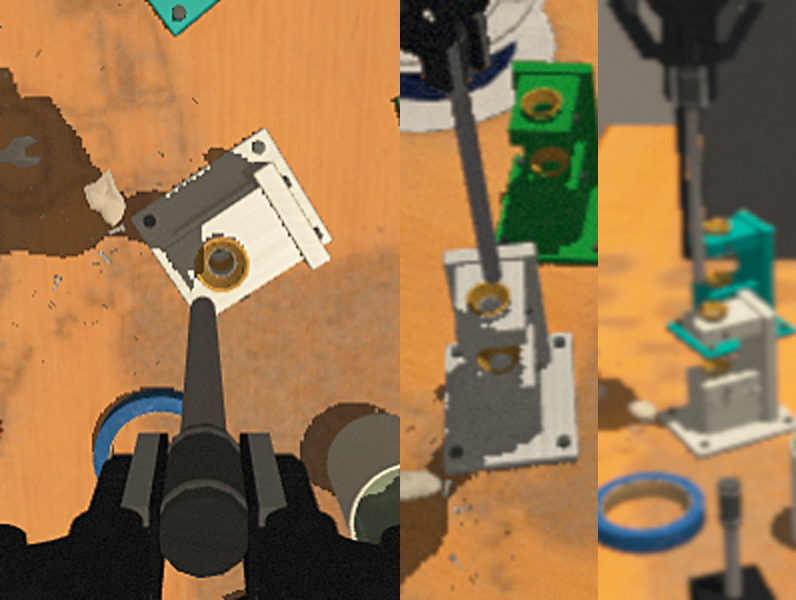

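Rod tip at about wrist (319,216), aluminium bracket's upper funnel at (328,197): shift about +9.5 mm in x and +13 mm in y.

{"name": "move_arm", "arguments": {"offset": [[0.65,0.5,0],[0.65,0.45,0],[0,0,1],[0,0,1],[0,0,0]], "twist": [[0,0,0],[0,0,0],[0,0,0],[0,0,0],[0,0,0]], "grip": [0,0,0,0,0]}}

```text
time: 11.85
ee_pos: [0.5227, 0.1683, 0.3268]
tcp_rot: [-179.9, 0.0, 90.0]
wrist_force: [-0.1, 0.2, -2.1]
opening: 0.017
grasp_force: 58.9
```

```bash
cat > look.py <<'E'
from h import *
import sys
np.set_printoptions(precision=4,suppress=True)
o=bot.get_obs(); c=cam('wrist'); cs=cam('scene'); cd=cam('side'); print(o['ee_pos'],o['tcp_rot'])
e=np.array(o['ee_pos']); zt=e[2]-.1884
for n,k in (('wrist',c),('scene',cs),('side',cd)):
    for t,z in (('guide_rod_tip',zt),('upper_mouth',.126)): print(n,t,[(q['p'],q['position'],atz(k,q['position'],z)) for q in finder.pinpoint(k,t) if q['p']>.3 and np.linalg.norm((atz(k,q['position'],z)-e)[:2])<.08])
B=lambda c:cv2.cvtColor(c['color'],cv2.COLOR_RGB2BGR)
def cr(k,w,h,f,p):
    u,v=proj(k,p).astype(int); x,y=max(u-w//2,0),max(v-h//2,0); print('crop',x,y,f)
    return cv2.resize(B(k)[y:y+h,x:x+w],(w*f,h*f),interpolation=cv2.INTER_CUBIC)
p=[*e[:2],.126]
cv2.imwrite('pics/'+sys.argv[1],np.hstack([cr(c,100,150,4,p),cr(cs,40,120,5,p),cr(cd,40,120,5,p)]))
E
python3 look.py c5.png
```

```text
[0.5227 0.1683 0.3268] [-179.8624    0.0417   90.016 ]
wrist guide_rod_tip [(0.76, [317.6, 215.1], array([0.5212, 0.1733, 0.1384]))]
wrist upper_mouth [(0.79, [318.9, 214.8], array([0.5223, 0.171 , 0.126 ]))]
scene guide_rod_tip [(0.82, [221.6, 253.3], array([0.52  , 0.1785, 0.1384]))]
scene upper_mouth [(0.73, [224.5, 259.1], array([0.5186, 0.1729, 0.126 ]))]
side guide_rod_tip [(0.61, [269.3, 223.0], array([0.526 , 0.1833, 0.1384]))]
side upper_mouth [(0.86, [268.2, 228.5], array([0.5237, 0.1741, 0.126 ]))]
crop 269 142 4
crop 207 198 5
crop 247 169 5
```

View pics/c5.png

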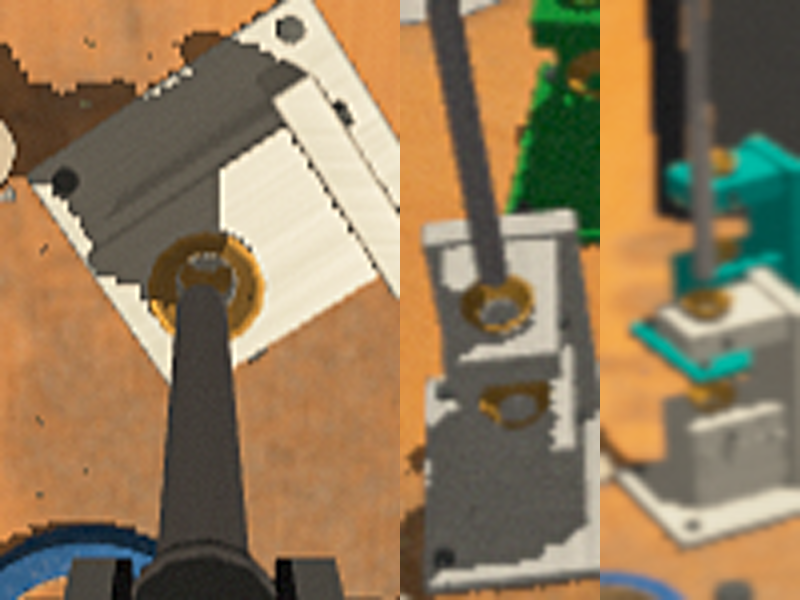

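{"name": "move_arm", "arguments": {"offset": [[-0.18,0.1,0.3],[0,0,0.5],[0,0,0.4],[0,0,0.3],[0,0,0]], "twist": [[0,0,0],[0,0,0],[0,0,0],[0,0,0],[0,0,0]], "grip": [0,0,0,0,0]}}

```text
time: 12.8
ee_pos: [0.5236, 0.1662, 0.313]
tcp_rot: [-180.0, 0.0, 90.0]
wrist_force: [0.5, 0.4, -0.7]
opening: 0.0162
grasp_force: 58.9
```

{"name": "move_arm", "arguments": {"offset": [[0,0,0.2],[0,0,0.2],[0,0,0.2],[0,0,0.2],[0,0,0]], "twist": [[0,0,0],[0,0,0],[0,0,0],[0,0,0],[0,0,0]], "grip": [0,0,0,0,0]}}

```text
time: 13.3
ee_pos: [0.5238, 0.1663, 0.3053]
tcp_rot: [-180.0, -0.0, 90.0]
wrist_force: [-0.1, -0.1, -1.5]
opening: 0.0163
grasp_force: 58.9
```

{"name": "move_arm", "arguments": {"offset": [[0,0,0.2],[0,0,0.3],[0,0,0.3],[0,0,0.3],[0,0,0]], "twist": [[0,0,0],[0,0,0],[0,0,0],[0,0,0],[0,0,0]], "grip": [0,0,0,0,0]}}

```text
time: 13.8
ee_pos: [0.5237, 0.1663, 0.2939]
tcp_rot: [-179.9, 0.0, 90.0]
wrist_force: [-0.5, 1.9, -1.6]
opening: 0.0163
grasp_force: 58.9
```

```bash
python3 - <<'E'
from h import *
np.set_printoptions(precision=3,suppress=True)
o=bot.get_obs(); print(o['wrist_force'],o['torque'])
E
python3 look.py c6.png
```

```text
[-0.475  1.907 -1.569] [ 0.62   0.022 -0.023]
[0.5237 0.1663 0.2939] [-179.9494    0.0023   90.0074]
wrist guide_rod_tip [(0.97, [318.8, 213.9], array([0.5236, 0.1726, 0.1055]))]
wrist upper_mouth [(0.72, [319.4, 219.0], array([0.5242, 0.1722, 0.126 ]))]
scene guide_rod_tip [(0.85, [226.4, 265.6], array([0.5201, 0.1727, 0.1055]))]
scene upper_mouth [(0.67, [223.8, 258.9], array([0.5184, 0.1744, 0.126 ]))]
side guide_rod_tip [(0.72, [269.2, 231.3], array([0.5226, 0.198 , 0.1055]))]
side upper_mouth [(0.94, [267.9, 230.6], array([0.5246, 0.1612, 0.126 ])), (0.61, [268.0, 234.3], array([0.5277, 0.139 , 0.126 ]))]
crop 268 150 4
crop 208 198 5
crop 247 169 5
```

View pics/c6.png

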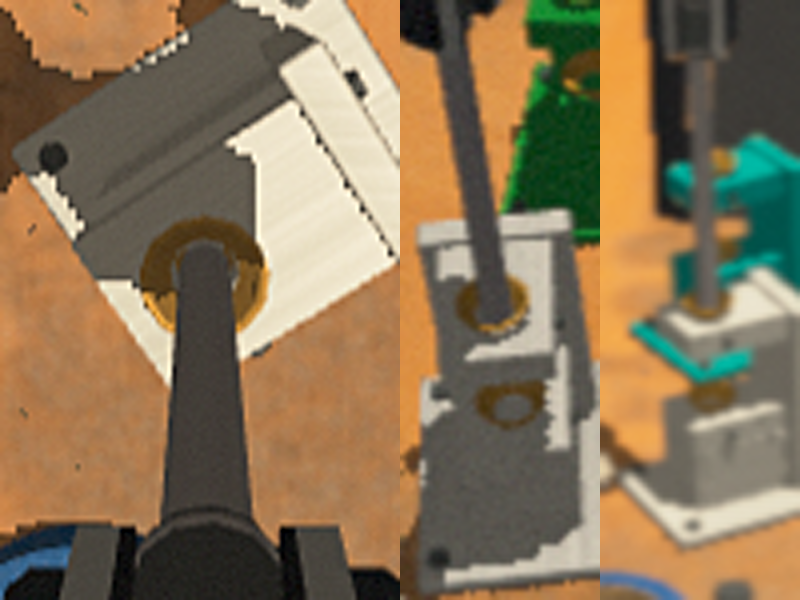

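{"name": "move_arm", "arguments": {"offset": [[0.1,0,0],[0,0,0],[0,0,0.2],[0,0,0.2],[0,0,0]], "twist": [[0,0,0],[0,0,0],[0,0,0],[0,0,0],[0,0,0]], "grip": [0,0,0,0,0]}}

```text
time: 14.75
ee_pos: [0.5238, 0.1672, 0.2903]
tcp_rot: [-180.0, 0.0, 90.0]
wrist_force: [-0.3, 1.1, -1.7]
opening: 0.0166
grasp_force: 58.9
```

```bash
cat > f.py <<'E'
from h import *
np.set_printoptions(precision=4,suppress=True)
o=bot.get_obs(); print(o['time'],o['ee_pos'],o['tcp_rot'],o['wrist_force'],o['torque'],o['opening'])
E
python3 f.py
```

```text
14.75 [0.5238 0.1672 0.2903] [-179.9929    0.0096   89.9975] [-0.2594  1.1194 -1.6802] [ 0.3585 -0.069  -0.0282] 0.016607802513482997
```

{"name": "move_arm", "arguments": {"offset": [[0.1,0,0],[0,0,0],[0,0,0]], "twist": [[0,0,0],[0,0,0],[0,0,0]], "grip": [0,0,0]}}

```text
time: 15.05
ee_pos: [0.5238, 0.1681, 0.2906]
tcp_rot: [180.0, 0.0, 90.0]
wrist_force: [0.4, 0.1, -1.7]
opening: 0.0164
grasp_force: 58.9
```

```bash
python3 f.py
```

```text
15.05 [0.5238 0.1681 0.2906] [179.9991   0.0173  89.9966] [ 0.4464  0.1241 -1.7321] [0.063  0.0112 0.0051] 0.016447391998041818
```

{"name": "move_arm", "arguments": {"offset": [[0.08,0,0.2],[0,0,0.4],[0,0,0.5],[0,0,0.5],[0,0,0]], "twist": [[0,0,0],[0,0,0],[0,0,0],[0,0,0],[0,0,0]], "grip": [0,0,0,0,0]}}

```text
time: 15.55
ee_pos: [0.5236, 0.1689, 0.2735]
tcp_rot: [-179.9, 0.0, 90.0]
wrist_force: [-0.6, -0.1, -1.7]
opening: 0.0165
grasp_force: 58.9
```

```bash
python3 f.py
```

```text
15.55 [0.5236 0.1689 0.2735] [-179.9276    0.0272   89.9968] [-0.6308 -0.1225 -1.7216] [ 0.0272 -0.0056 -0.0246] 0.01650372522899013
```

Free. Tip is at about 0.085; going on toward the lower funnel (0.068).

{"name": "move_arm", "arguments": {"offset": [[0,0,0.4],[0,0,0.4],[0,0,0.4],[0,0,0.3],[0,0,0]], "twist": [[0,0,0],[0,0,0],[0,0,0],[0,0,0],[0,0,0]], "grip": [0,0,0,0,0]}}

```text
time: 16.05
ee_pos: [0.5236, 0.169, 0.259]
tcp_rot: [-180.0, 0.0, 90.0]
wrist_force: [-0.2, -0.3, -1.3]
opening: 0.0165
grasp_force: 58.9
```

{"name": "move_arm", "arguments": {"offset": [[0,0,0.2],[0,0,0.2],[0,0,0.2],[0,0,0.2],[0,0,0]], "twist": [[0,0,0],[0,0,0],[0,0,0],[0,0,0],[0,0,0]], "grip": [0,0,0,0,0]}}

```text
time: 16.55
ee_pos: [0.5237, 0.169, 0.2512]
tcp_rot: [-180.0, 0.0, 90.0]
wrist_force: [0.7, -0.4, -1.0]
opening: 0.0164
grasp_force: 58.9
```

```bash
python3 f.py
```

```text
16.55 [0.5237 0.169  0.2512] [-179.9743    0.0102   90.0012] [ 0.6936 -0.3508 -0.9694] [0.0292 0.0626 0.0613] 0.0163618723832619
```

{"name": "move_arm", "arguments": {"offset": [[0,0,0.2],[0,0,0.2],[0,0,0.2],[0,0,0.2],[0,0,0]], "twist": [[0,0,0],[0,0,0],[0,0,0],[0,0,0],[0,0,0]], "grip": [0,0,0,0,0]}}

```text
time: 17.05
ee_pos: [0.5237, 0.169, 0.2432]
tcp_rot: [-180.0, 0.0, 90.0]
wrist_force: [-0.7, -0.4, -1.0]
opening: 0.0167
grasp_force: 58.9
```

```bash
python3 f.py
```

```text
17.05 [0.5237 0.169  0.2432] [-179.9767    0.0069   89.9975] [-0.7101 -0.4334 -1.05  ] [-0.025  -0.0507 -0.0165] 0.016684559982486157
```

{"name": "move_arm", "arguments": {"offset": [[0,0,0.2],[0,0,0.3],[0,0,0.3],[0,0,0.3],[0,0,0]], "twist": [[0,0,0],[0,0,0],[0,0,0],[0,0,0],[0,0,0]], "grip": [0,0,0,0,0]}}

```text
time: 17.55
ee_pos: [0.5236, 0.169, 0.232]
tcp_rot: [-180.0, 0.0, 90.0]
wrist_force: [-1.0, -0.6, -2.0]
opening: 0.0166
grasp_force: 58.9
```

{"name": "move_arm", "arguments": {"offset": [[0,0,0.3],[0,0,0.3],[0,0,0.2],[0,0,0.2],[0,0,0]], "twist": [[0,0,0],[0,0,0],[0,0,0],[0,0,0],[0,0,0]], "grip": [0,0,0,0,0]}}

```text
time: 18.05
ee_pos: [0.5237, 0.169, 0.2223]
tcp_rot: [-180.0, 0.0, 90.0]
wrist_force: [-0.8, -0.6, -1.2]
opening: 0.0166
grasp_force: 58.9
```

```bash
python3 f.py
```

```text
18.05 [0.5237 0.169  0.2223] [-179.9776    0.0077   90.0009] [-0.7925 -0.5987 -1.249 ] [0.0343 0.0161 0.0073] 0.0165974648337918
```

{"name": "move_arm", "arguments": {"offset": [[0,0,0.15],[0,0,0.15],[0,0,0.1],[0,0,0.1],[0,0,0]], "twist": [[0,0,0],[0,0,0],[0,0,0],[0,0,0],[0,0,0]], "grip": [0,0,0,0,0]}}

```text
time: 18.55
ee_pos: [0.5238, 0.169, 0.2174]
tcp_rot: [-180.0, 0.0, 90.0]
wrist_force: [-0.8, -0.1, -2.1]
opening: 0.0164
grasp_force: 58.9
```

{"name": "move_arm", "arguments": {"offset": [[0,0,0.1],[0,0,0.1],[0,0,0.1],[0,0,0]], "twist": [[0,0,0],[0,0,0],[0,0,0],[0,0,0]], "grip": [0,0,0,0]}}

```text
time: 18.95
ee_pos: [0.5237, 0.169, 0.2144]
tcp_rot: [-180.0, 0.0, 90.0]
wrist_force: [0.4, 0.0, -1.5]
opening: 0.017
grasp_force: 58.9
```

Tip ≈ 0.026, no contact yet. 2 mm per call now.

{"name": "move_arm", "arguments": {"offset": [[0,0,0.1],[0,0,0.1],[0,0,0]], "twist": [[0,0,0],[0,0,0],[0,0,0]], "grip": [0,0,0]}}

```text
time: 19.25
ee_pos: [0.5238, 0.169, 0.2124]
tcp_rot: [-180.0, 0.0, 90.0]
wrist_force: [-0.6, -0.6, -1.4]
opening: 0.0166
grasp_force: 58.9
```

{"name": "move_arm", "arguments": {"offset": [[0,0,0.1],[0,0,0.1],[0,0,0]], "twist": [[0,0,0],[0,0,0],[0,0,0]], "grip": [0,0,0]}}

```text
time: 19.55
ee_pos: [0.5238, 0.169, 0.2104]
tcp_rot: [-180.0, 0.0, 90.0]
wrist_force: [-0.1, 0.4, -0.8]
opening: 0.0158
grasp_force: 58.9
```

{"name": "move_arm", "arguments": {"offset": [[0,0,0.1],[0,0,0.1],[0,0,0]], "twist": [[0,0,0],[0,0,0],[0,0,0]], "grip": [0,0,0]}}

```text
time: 19.85
ee_pos: [0.5239, 0.1691, 0.2092]
tcp_rot: [179.9, -0.0, 90.0]
wrist_force: [-0.5, 0.7, 3.3]
opening: 0.0163
grasp_force: 59.6
```

{"name": "move_arm", "arguments": {"offset": [[0,0,0.1],[0,0,0.1],[0,0,0]], "twist": [[0,0,0],[0,0,0],[0,0,0]], "grip": [0,0,0]}}

```text
time: 20.15
ee_pos: [0.5243, 0.1692, 0.209]
tcp_rot: [179.8, -0.1, 90.0]
wrist_force: [-1.6, -1.0, 15.1]
opening: 0.0165
grasp_force: 61.1
```

Contact at TCP z ≈ 0.209 (tip ≈ 20.5 mm, within the 8–26 mm range), pressing with about 16 N. Hold briefly to confirm.

{"name": "move_arm", "arguments": {"offset": [[0,0,0.03],[0,0,0],[0,0,0]], "twist": [[0,0,0],[0,0,0],[0,0,0]], "grip": [0,0,0]}}

```text
time: 20.45
ee_pos: [0.5243, 0.1692, 0.209]
tcp_rot: [179.8, -0.1, 90.0]
wrist_force: [-2.7, 0.6, 16.2]
opening: 0.0163
grasp_force: 61.3
```

```bash
python3 f.py
```

```text
20.45 [0.5243 0.1692 0.209 ] [179.7842  -0.0829  90.0017] [-2.6574  0.6414 16.1728] [-0.1105  0.9014  0.046 ] 0.016296510970295587
```

{"name": "move_arm", "arguments": {"offset": [[0,0,-0.3],[0,0,-0.4],[0,0,-0.4],[0,0,-0.2],[0,0,0]], "twist": [[0,0,0],[0,0,0],[0,0,0],[0,0,0],[0,0,0]], "grip": [0,0,0,0,0]}}

```text
time: 20.95
ee_pos: [0.5239, 0.169, 0.2194]
tcp_rot: [180.0, -0.0, 90.0]
wrist_force: [-0.1, 0.2, -1.3]
opening: 0.0166
grasp_force: 59.0
```

{"name": "move_arm", "arguments": {"offset": [[0,0,0],[0,0,0],[0,0,0]], "twist": [[0,0,0],[0,0,0],[0,0,0]], "grip": [0,0,0]}}

```text
time: 21.25
ee_pos: [0.5237, 0.169, 0.2191]
tcp_rot: [-180.0, 0.0, 90.0]
wrist_force: [0.4, -0.1, -2.6]
opening: 0.0164
grasp_force: 59.0
```

```bash
python3 f.py; python3 look.py c7.png
```

```text
21.25 [0.5237 0.169  0.2191] [-179.9845    0.008    89.9981] [ 0.3893 -0.0656 -2.587 ] [-0.0265 -0.0205 -0.0255] 0.016359426018882812
[0.5237 0.169  0.2191] [-179.9845    0.008    89.9981]
wrist guide_rod_tip []
wrist upper_mouth [(0.63, [315.4, 248.9], array([0.5217, 0.1708, 0.126 ]))]
scene guide_rod_tip [(0.8, [230.1, 291.0], array([0.5163, 0.1723, 0.0307]))]
scene upper_mouth [(0.72, [226.5, 260.7], array([0.5168, 0.1672, 0.126 ]))]
side guide_rod_tip [(0.69, [269.2, 257.6], array([0.5221, 0.1804, 0.0307]))]
side upper_mouth [(0.87, [268.2, 228.2], array([0.5235, 0.176 , 0.126 ]))]
crop 268 176 4
crop 207 197 5
crop 247 169 5
```

View pics/c7.png

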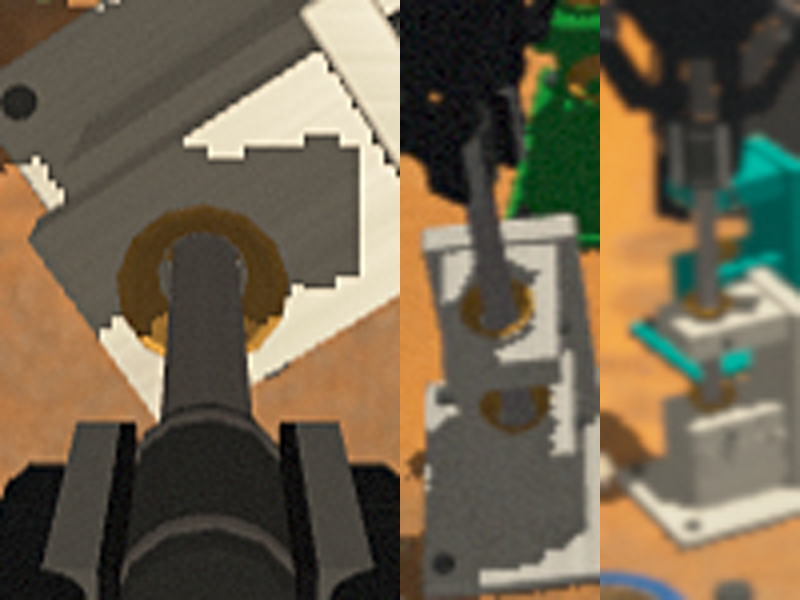

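The rod is straight and runs through both bushings (scene crop shows it in the upper and lower funnels). It hangs free about 1 cm above the stop with no side load. Handing in.

```bash
python3 -c "
from workcell import bot
print(bot.job_done())"
```

```text
the job is handed in; nothing more can be done
None
```

The guide rod is held straight through both bushings, about 1 cm above the stop and hanging free. I felt the stop at about 20 mm above the table and pressed it with about 16 N, and the job is handed in at about 22 s on the robot's clock.

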